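# Cap the leaning needle tubes and lock the rack

### The job

Close the three leaning needle tubes in the wooden rack: find by trial which cap belongs on which tube and push each cap fully home, so that every tube has its own cap. Then turn the rack's stiff lock knob clockwise to its stop, and leave the other things on the table where they are.

Things in the scene. Friction and masses are not known exactly. Their poses are not given: they have to be found in the camera images.
- cap_small: Grey plastic cap, smallest of three: skirt 44.5 mm inside, 52.5 mm outside, open below, 30 mm deep; on its 6 mm top a flat grip bar 46 mm long (x axis), 18 thick (y), 36 tall; 72 mm high in all, 50-100 g. Stands skirt-down on the table. Origin: centre of the skirt's lower rim; z up through the bar. It goes only over the 42 mm tube; on the others it stops at the rim.
- cap_medium: Grey plastic cap, middle-sized of three: skirt 50.5 mm inside, 58.5 mm outside, open below, 30 mm deep; on its 6 mm top a flat grip bar 46 mm long (x axis), 18 thick (y), 36 tall; 72 mm high in all, 50-100 g. Stands skirt-down on the table. Origin: centre of the skirt's lower rim; z up through the bar. It fits the 48 mm tube, goes loosely over the 42 mm one, and stops at the rim of the 54 mm one.
- cap_large: Grey plastic cap, largest of three: skirt 56.5 mm inside, 64.5 mm outside, open below, 30 mm deep; on its 6 mm top a flat grip bar 46 mm long (x axis), 18 thick (y), 36 tall; 72 mm high in all, 50-100 g. Stands skirt-down on the table. Origin: centre of the skirt's lower rim; z up through the bar. It fits the 54 mm tube and goes loosely over the other two.
- mouth_right (a point): Centre of the rim of the tube in the right place seen from the robot (left is +y). z: out along the tube, which leans 30 degrees from vertical to the rack's -x; y: level, along the row. White fixed tube, its last 6 mm tapering by 3 mm all round; outside diameter 42, 48 or 54 mm: one of each, order unknown. A cap is home when its origin is 30 mm below this point along the axis.
- mouth_middle (a point): Centre of the rim of the tube in the middle place seen from the robot (left is +y). z: out along the tube, which leans 30 degrees from vertical to the rack's -x; y: level, along the row. White fixed tube, its last 6 mm tapering by 3 mm all round; outside diameter 42, 48 or 54 mm: one of each, order unknown. A cap is home when its origin is 30 mm below this point along the axis.
- mouth_left (a point): Centre of the rim of the tube in the left place seen from the robot (left is +y). z: out along the tube, which leans 30 degrees from vertical to the rack's -x; y: level, along the row. White fixed tube, its last 6 mm tapering by 3 mm all round; outside diameter 42, 48 or 54 mm: one of each, order unknown. A cap is home when its origin is 30 mm below this point along the axis.
- rack: Wooden rack fixed to the table: base plate 170 mm (x) by 405 mm (y), 16 mm thick, its middle 68 mm to +y of the origin. Three sockets 95 mm apart hold the leaning tubes, about 100 mm of each standing free, mouths about 156 mm above the table; lock knob at the left end. Origin: underside, near the middle socket; x points away from the robot.
- lock_knob (a joint): Turn of the rack's lock knob (rad): 0 at the start (its bar along the rack's x axis), growing clockwise from above to a stop at 1.4 (locked). Stiff at first: about 0.4 N m over the first 0.5 rad, then easing, free near 1.0, and beyond about 1.1 a spring carries it to the stop; let go sooner it may spring back.
- knob_grip (a point): Point on the knob's upright axis, 15 mm below the top of its bar. The black bar is 64 mm long (x axis of this point, turning with the knob), 18 mm thick (y) and 40 mm tall above a 60 mm round flange; its top is 76 mm above the table.
- cap_small_top (a point): Point of the small cap: centre of the underside of its closed top, inside the skirt, 30 mm above the cap's origin. It meets the tube's rim centre when the cap is home.
- cap_medium_top (a point): Point of the medium cap: centre of the underside of its closed top, inside the skirt, 30 mm above the cap's origin. It meets the tube's rim centre when the cap is home.
- cap_large_top (a point): Point of the large cap: centre of the underside of its closed top, inside the skirt, 30 mm above the cap's origin. It meets the tube's rim centre when the cap is home.
- spool: Wooden thread spool standing, 32 mm wide, 34 mm high. Origin: centre of its underside. A bystander: leave it where it is.
- ruler: Wooden ruler lying flat, 240 x 25 x 6 mm, long axis x. Origin: centre of its underside. A bystander: leave it where it is.
- marker: Square blue marker lying, 130 x 13 x 13 mm, long axis x. Origin: centre of its underside. A bystander: leave it where it is.
- pin_tin: Round metal tin, 68 mm wide, 42 mm high. Origin: centre of its underside. A bystander: leave it where it is.
- glue: Small white glue bottle standing, 40 mm wide, 100 mm high. Origin: centre of its underside. A bystander: leave it where it is.
- scissors: Scissors lying flat, about 180 mm long (x), blades to +x, 11 mm high. Origin: centre of its underside. A bystander: leave it where it is.
- pencil_case: Blue hard pencil case, 200 x 65 x 60 mm, long axis x. Origin: centre of its underside. A bystander: leave it where it is.

How it is judged:
On the way, in this order (a step that is already met when the one before it is completed fails the run):
1. all three caps are fully home on the tubes, before the knob is turned ((distance between cap_small_top and mouth_right below 0.006 m or distance between cap_small_top and mouth_middle below 0.006 m or distance between cap_small_top and mouth_left below 0.006 m) and (distance between cap_medium_top and mouth_right below 0.006 m or distance between cap_medium_top and mouth_middle below 0.006 m or distance between cap_medium_top and mouth_left below 0.006 m) and (distance between cap_large_top and mouth_right below 0.006 m or distance between cap_large_top and mouth_middle below 0.006 m or distance between cap_large_top and mouth_left below 0.006 m) and linear speed of each of cap_small, cap_medium, cap_large below 0.03 m/s and value of joint lock_knob below 0.6 rad), for 0.2 s.
2. the lock knob is turned clockwise to its stop (value of joint lock_knob above 1.15 rad), for 0.1 s.
At the end, for the whole second after the job is handed in: Each cap is at rest fully home on a tube, one per tube (inner top within 6 mm of the rim centre; only the right match allows all three), and the lock knob is beyond 1.15 rad ((distance between cap_small_top and mouth_right below 0.006 m or distance between cap_small_top and mouth_middle below 0.006 m or distance between cap_small_top and mouth_left below 0.006 m) and (distance between cap_medium_top and mouth_right below 0.006 m or distance between cap_medium_top and mouth_middle below 0.006 m or distance between cap_medium_top and mouth_left below 0.006 m) and (distance between cap_large_top and mouth_right below 0.006 m or distance between cap_large_top and mouth_middle below 0.006 m or distance between cap_large_top and mouth_left below 0.006 m) and linear speed of each of cap_small, cap_medium, cap_large below 0.03 m/s and value of joint lock_knob above 1.15 rad); the robot touches nothing.
It fails at once if a bystander (spool, ruler, marker, tin, glue, scissors or pencil case) is shifted by more than 30 mm (distance of any of spool, ruler, marker, pin_tin, glue, scissors, pencil_case from where it was at the start of the episode above 0.03 m).
It also fails if it takes over 72 s, if anything falls off the work surface, if the arm or the gripper's body presses on something with over 40 N, if the wrist force passes 120 N, or if a joint passes its speed limit or range.

### The arm

A 7-joint arm with a two-finger parallel gripper is mounted at the origin on the work surface. World frame = base frame: x ahead of the robot, y to its left, z up, the work surface at z = 0. Lengths are in m, angles in rad, forces in N, time in s.
With the tool pointing down it reaches from about 0.4 to 0.9 m from the base axis. Payload 5.6 kg.
Tool frame: the origin (TCP) lies midway between the tips of the shut fingers; the grasp point (between the pads) lies 19 mm behind it; y points along the fingers, z is the direction in which the jaws open and shut, and the axes are right-handed (so a half turn about y gives the same grasp; the last joint's range is limited). The gripper opens to 92 mm and grips with 3 to 60 N. Pads are 20 mm wide; open, the fingers measure 128 mm over their backs; the gripper's body (75 mm by 189 mm) begins 69 mm behind the grasp point.
Start: joints at [-1.146, 0.468, -0.012, 1.603, 0.006, 1.071, -0.056], TCP at [0.293, 0.58, 0.215] pointing down, gripper open.
Joint ranges: [-2.53, 2.53], [-0.31, 2.02], [-1.57, 1.55], [0.28, 2.44], [-1.29, 4.43], [0.15, 1.84], [-2.92, 2.92]. Speed limits (rad/s): [2.57, 2.57, 3.14, 3.14, 3.14, 3.14, 3.14].

### API

Orientations are given as a 3x3 rotation matrix whose columns are the frame's x, y, z axes.
In Python, from station import env, effector, solver, viewer, workorder, search_frame, tip_of gives the robot as it stands. Calls block until the motion is done:
- env.reach(position, orientation): joint-space move of the TCP to a pose.
- env.movel(position, frame=None, rate=0.15): straight line of the TCP; frame=None keeps the orientation; rate is the mean speed in m/s.
- env.goto_joints(angles): joint-space move.
- effector.release() and effector.grasp(squeeze=None): open the fingers fully, or close them until they stop; squeeze is the grip in N (None keeps the last).
- env.pause(seconds).
- solver.inverse_kinematics(position, orientation): joint angles nearest the present ones, or None.
- env.sense(): the state.
- viewer.read_camera(name): name is "scene" or "top" or "wrist"; returns (picture, depth): 400x640x3 uint8, red, green, blue; 400x640 float32, m along the optical axis (not along the pixel's ray), 0 where there is no reading.
- viewer.camera_info(name): a dict with "intrinsics" (3x3 intrinsics, pixels), "dist_coeffs" ([k1, k2, p1, p2, k3] as OpenCV has them; the pictures are not rectified), "eye" and "rotation" of the camera in the world; the wrist camera has in their place "T_tool_cam" (4x4, takes a point from camera to tool coordinates, whose origin is the TCP and whose axes are the tool frame's). Camera axes: x right, y up, looking along -z (the intrinsics and any distortion apply to the point x, -y, -z); pixel columns grow to the right and rows downward; lengths in m; the calibration is good to about 2 mm. A picture is of the moment at which its call begins: read the wrist's pose just before it. camera_info takes no time and is no camera call.
A pose or a line that the arm cannot do raises env.PlanningError and nothing moves.
- workorder.finish_job(): hands the job in, once; it reports no verdict.
Trained networks look in the newest picture that a camera, given by its name, has taken for a name from the list of things; names that differ only in an ending like _2 or _b are one class to them, and where a whole thing is asked for, a point or a joint stands for the part that bears it (a point fixed in the world has none). Each returns a list of dicts, best first, with "score" (0 to 1); they miss things now and then, are a little off and sometimes report something else, mostly with a low value. They report only what shows in the picture. A call takes as long as a camera call.
- search_frame(camera, name): "at" ([x, y, z] in m, in world coordinates, good to about 4 mm: the middle of the surface that is visible of it).
- tip_of(camera, name): "at" ([x, y, z] in m, in world coordinates, good to about 4 mm: a listed point, or the origin of a listed thing).
The state is a dict: "t": time; "joint_positions": joint angles; "joint_velocities": joint speeds; "tau": joint torques, N m; "ee_pos": TCP position; "tcp_rot": TCP orientation; "wrist_force": force on the tool from outside, world axes, zero at the start; "moment": the same for the moment, N m; "gripper_width": finger opening in m.
Only numpy, scipy, OpenCV 4.12 (cv2) and the standard library are available. Lean on these libraries where they do the work, as an engineer would, in place of code of your own. Each camera call takes 0.05 s, during which the arm holds its last target.

## Working session

There is one attempt and no reset: what is moved stays moved. The work goes in short steps, each a Python script; the robot and the scene stay as the last script left them, time stands still between calls to the robot, and variables do not carry over. Pictures are saved under pics/ and viewed, and the job is handed in when it is done.

```bash
ls; mkdir -p pics; cat > h.py <<'E'
import numpy as np, cv2
from station import env, effector, solver, viewer, workorder, search_frame, tip_of
def shot(cam,fn):
    p,d=viewer.read_camera(cam); cv2.imwrite('pics/'+fn,p[:,:,::-1]); np.save('pics/'+fn+'.npy',d); return p,d
E
python3 - <<'E'
from h import *
s=env.sense(); print(s['t'],s['ee_pos'],s['tcp_rot'],s['gripper_width'],s['wrist_force'])
for c in ['scene','top']:
    shot(c,c+'0.png')
    print(c,viewer.camera_info(c))
    for n in ['cap_small','cap_medium','cap_large','lock_knob','rack','glue','pin_tin','pencil_case','spool','ruler','marker','scissors']:
        r=search_frame(c,n)[:2]; print(n,[(np.round(q['at'],3).tolist(),round(q['score'],2)) for q in r])
    for n in ['cap_small','cap_medium','cap_large','mouth_right','mouth_middle','mouth_left','knob_grip','rack']:
        r=tip_of(c,n)[:3]; print('tip',n,[(np.round(q['at'],3).tolist(),round(q['score'],2)) for q in r])
print(viewer.camera_info('wrist'),env.sense()['t'])
E
```

```text
pics
0.0 [0.29289206 0.57964104 0.21364301] [[ 8.92545799e-01 -6.69792145e-04  4.50956261e-01]
 [-4.50956742e-01 -1.59054776e-03  8.92544389e-01]
 [ 1.19448250e-04 -9.99998511e-01 -1.72168401e-03]] 0.09183588579350509 [ 0.2412458  -0.17012925  0.97897231]
scene {'intrinsics': array([[459.02191073,   0.        , 313.50091503],
       [  0.        , 459.02191073, 194.37741235],
       [  0.        ,   0.        ,   1.        ]]), 'dist_coeffs': array([-0.01649748,  0.        ,  0.        ,  0.        ,  0.        ]), 'eye': array([1.04358632, 0.54719027, 1.09351912]), 'rotation': array([[-0.76375319, -0.509095  ,  0.39686691],
       [ 0.64550771, -0.60323491,  0.46843083],
       [ 0.00092818,  0.61394619,  0.78934734]])}
cap_small [([0.576, -0.212, 0.033], 0.54)]
cap_medium [([0.474, 0.021, 0.041], 0.61)]
cap_large [([0.45, -0.17, 0.038], 0.92)]
lock_knob [([0.588, 0.264, 0.049], 0.77)]
rack [([0.657, 0.159, 0.017], 0.87), ([0.401, 0.401, 0.06], 0.67)]
glue [([0.426, -0.319, 0.054], 0.83), ([0.661, 0.15, 0.015], 0.59)]
pin_tin [([0.446, 0.192, 0.041], 0.69), ([0.661, 0.149, 0.016], 0
[... 2144 characters left out ...]
2, 0.061], 0.75)]
tip rack [([0.616, 0.034, 0.002], 0.71), ([0.542, -0.433, -0.004], 0.24)]
{'intrinsics': array([[339.52538722,   0.        , 321.98006685],
       [  0.        , 339.52538722, 196.85323939],
       [  0.        ,   0.        ,   1.        ]]), 'dist_coeffs': array([-0.075161,  0.      ,  0.      ,  0.      ,  0.      ]), 'T_tool_cam': array([[-5.38450564e-04, -9.66826055e-01, -2.55435097e-01,
        -7.13589993e-02],
       [ 3.71050146e-04,  2.55434923e-01, -9.66826180e-01,
        -1.70883365e-01],
       [ 9.99999786e-01, -6.15367332e-04,  2.21201871e-04,
         4.73244571e-04],
       [ 0.00000000e+00,  0.00000000e+00,  0.00000000e+00,
         1.00000000e+00]])} 2.1
```

View pics/scene0.png

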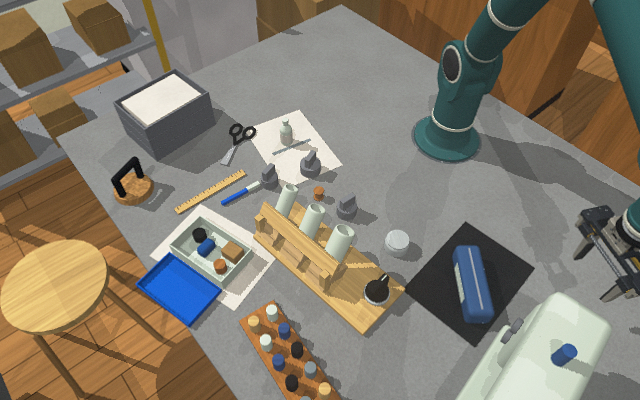

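View pics/top0.png

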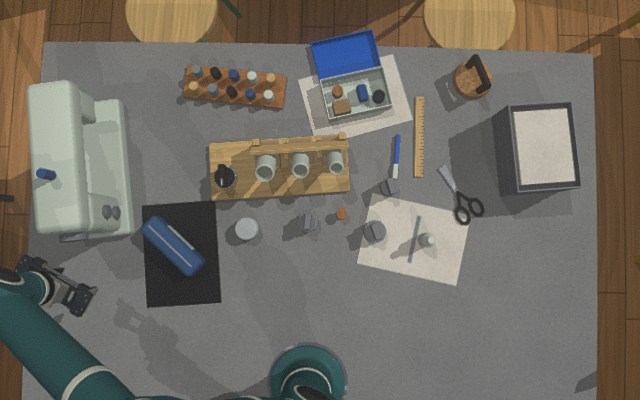

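The scene view shows the rack with its tubes at (288,198), (312,218) and (341,238), the caps at (311,162), (268,173) and (347,205), and the knob at (378,290). The top view agrees with this. The rack is yawed by about 0.1 rad. Next I'll look with the wrist camera, first along the tubes and then over the caps.

```bash
cat >> h.py <<'E'
def unit(v): v=np.array(v,float); return v/np.linalg.norm(v)
def Rt(ydir,zdir):
    y=unit(ydir); z=np.array(zdir,float); z=unit(z-y*(z@y)); return np.c_[np.cross(y,z),y,z]
YAW=0.104
def rackaxes(yaw=None):
    yaw=YAW if yaw is None else yaw
    return np.array([np.cos(yaw),np.sin(yaw),0]),np.array([-np.sin(yaw),np.cos(yaw),0])
def axis():
    xr,yr=rackaxes(); return np.array([-0.5*xr[0],-0.5*xr[1],np.sqrt(.75)])
E
python3 - <<'E'
from h import *
xr,yr=rackaxes(); a=axis()
M={'r':[.601,-.068,.156],'m':[.590,.027,.156],'l':[.581,.123,.156]}
for k,m in M.items():
  for nm,zd in [('row',yr),('-row',-yr),('cross',np.cross(a,yr)),('-cross',-np.cross(a,yr))]:
    for d in (0.0,0.12):
      q=solver.inverse_kinematics(np.array(m)+a*d,Rt(-a,zd)); print(k,nm,d,None if q is None else np.round(q,2))
print(solver.inverse_kinematics([.45,-.1,.3],Rt([0,0,-1],[0,1,0])))
E
```

```text
r row 0.0 [ 0.19  0.28 -0.08  2.17 -0.45  0.2   2.21]
r row 0.12 [-0.93 -0.08  1.08  2.24 -0.15  0.43  1.96]
r -row 0.0 [-0.4   0.31  0.61  2.2  -1.09  0.33 -0.34]
r -row 0.12 [-0.46 -0.02  0.62  2.23 -0.28  0.44 -1.08]
r cross 0.0 [ 0.68  0.36 -0.64  2.14  0.5   0.22  2.9 ]
r cross 0.12 [-0.06  0.    0.21  2.21 -0.3   0.44 -2.64]
r -cross 0.0 [-0.26  0.29  0.44  2.2  -0.98  0.29  1.13]
r -cross 0.12 [-0.73 -0.05  0.88  2.24 -0.23  0.44  0.45]
m row 0.0 [-0.17  0.25  0.08  2.22 -0.14  0.15  1.71]
m row 0.12 [-0.82 -0.09  0.7   2.27  0.14  0.42  1.45]
m -row 0.0 [-0.56  0.26  0.52  2.24 -0.79  0.2  -0.81]
m -row 0.12 [-0.48 -0.05  0.37  2.26  0.05  0.41 -1.61]
m cross 0.0 [ 0.21  0.28 -0.35  2.2   0.54  0.18  2.64]
m cross 0.12 None
m -cross 0.0 [-0.43  0.25  0.37  2.23 -0.59  0.17  0.57]
m -cross 0.12 [-0.75 -0.08  0.63  2.27  0.12  0.42 -0.1 ]
l row 0.0 [-0.48  0.25  0.17  2.22  0.39  0.18  0.99]
l row 0.12 [-0.78 -0.05  0.41  2.25  0.35  0.45  1.04]
l -row 0.0 [-0.84  0.28  0.59  2.24 -0.33  0.16 -1.46]
l -row 0.12 [-0.54 -0.03  0.18  2.24  0.32  0.44 -2.08]
l cross 0.0 [-0.27  0.26 -0.06  2.2   0.65  0.21  2.31]
l cross 0.12 [-0.58 -0.03  0.22  2.24  0.32  0.45  2.63]
l -cross 0.0 [-0.65  0.26  0.37  2.23  0.09  0.16 -0.3 ]
l -cross 0.12 [-0.77 -0.05  0.4   2.25  0.34  0.45 -0.53]
[-0.46457594  0.03266117  0.63684415  1.97362928 -0.02135563  1.14178753
  1.75169392]
```

```bash
python3 - <<'E'
import cv2
p=cv2.imread('pics/top0.png'); cv2.imwrite('pics/topc.png',cv2.resize(p[120:290,190:460],None,fx=2.9,fy=2.9,interpolation=cv2.INTER_CUBIC))
E
```

```text
(no output)
```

View pics/topc.png

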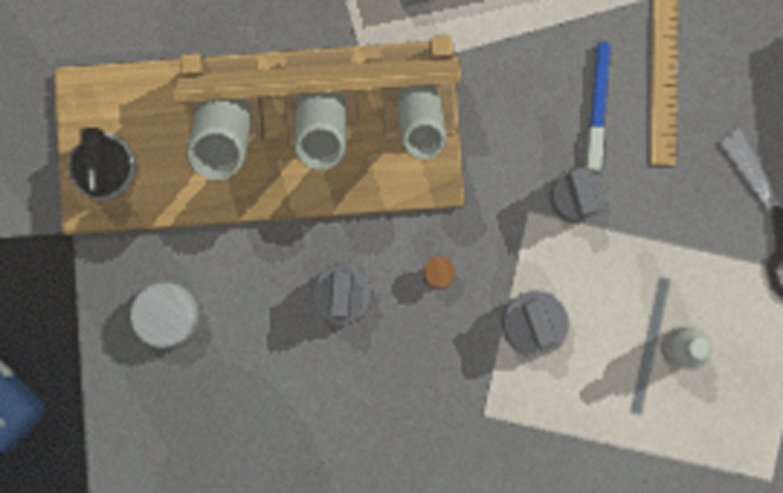

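In the top view, the tubes' apparent widths are about 57 px on the left, 48 px in the middle and 43 px on the right. That suggests left 54 mm, middle 48 mm and right 42 mm. I'll check this with the wrist camera.

```bash
cat >> h.py <<'E'
def wshot(fn):
    s=env.sense(); p,d=shot('wrist',fn); np.savez('pics/'+fn+'.npz',pos=s['ee_pos'],rot=s['tcp_rot']); return p,d
def look(names,f=tip_of,cam='wrist',k=2):
    for n in names:
        r=f(cam,n)[:k]; print(f.__name__[:6],n,[(np.round(q['at'],4).tolist(),round(q['score'],2)) for q in r])
E
python3 - <<'E'
from h import *
xr,yr=rackaxes(); a=axis()
env.reach(np.array([.590,.027,.156])+a*.12,Rt(-a,yr)); print(env.sense()['t'])
wshot('w1.png'); look(['mouth_right','mouth_middle','mouth_left','knob_grip','cap_medium'])
env.reach([.45,-.09,.3],Rt([0,0,-1],[0,1,0])); print(env.sense()['t'])
wshot('w2.png'); look(['cap_small','cap_medium','cap_large','mouth_right','mouth_middle','mouth_left'])
look(['cap_small','cap_medium','cap_large'],search_frame); print(env.sense()['t'])
E
```

```text
4.275
call mouth_right []
call mouth_middle [([0.5897, 0.0299, 0.1556], 0.57)]
call mouth_left []
call knob_grip [([0.5879, 0.2552, 0.0583], 0.74), ([0.5726, -0.2234, 0.0292], 0.66)]
call cap_medium [([0.6159, 0.0343, -0.0002], 0.44)]
5.3
call cap_small [([0.5702, -0.223, 0.0033], 0.94), ([0.4377, 0.1813, 0.001], 0.28)]
call cap_medium [([0.4636, 0.0137, 0.0024], 0.93)]
call cap_large [([0.4367, -0.182, -0.0004], 0.79), ([0.62, 0.0342, -0.0017], 0.5)]
call mouth_right []
call mouth_middle [([0.5906, 0.0303, 0.1552], 0.63), ([0.5687, -0.2218, 0.0323], 0.46)]
call mouth_left [([0.6177, 0.0348, -0.0031], 0.25)]
call cap_small []
call cap_medium [([0.4605, 0.0043, 0.0367], 0.63)]
call cap_large [([0.4332, -0.1728, 0.0351], 0.67)]
5.8
```

View pics/w1.png

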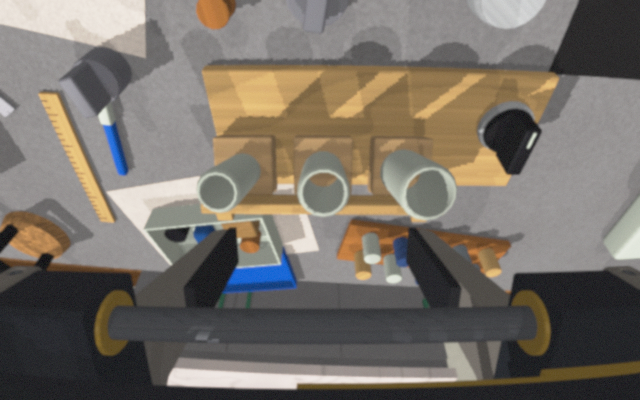

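View pics/w2.png

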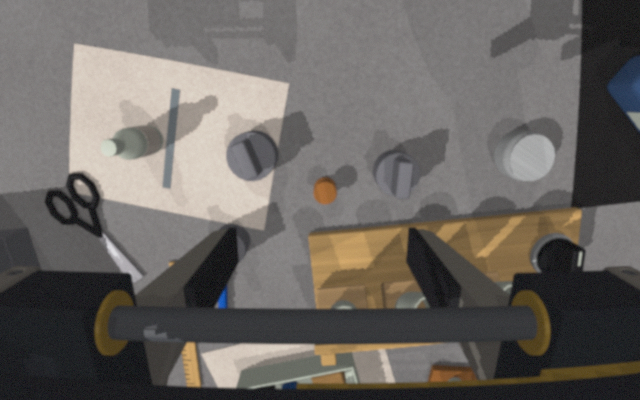

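The w1 view shows the three mouths at about (218,190), (323,190) and (430,190), and the knob at (513,137). The w2 view shows the bars on cap_large (252,155) and cap_medium (400,178), with cap_small partly hidden at (232,235). Next I'll fit the geometry from the depth images.

```bash
cat >> h.py <<'E'
def cloud(cam,fn):
    d=np.load('pics/'+fn+'.npy'); im=cv2.imread('pics/'+fn)
    ci=viewer.camera_info(cam); vv,uu=np.mgrid[0:d.shape[0],0:d.shape[1]]
    n=cv2.undistortPoints(np.stack([uu.ravel(),vv.ravel()],1).astype(np.float64)[:,None],ci['intrinsics'],ci['dist_coeffs'])[:,0]
    dd=d.ravel(); P=np.c_[n[:,0]*dd,-n[:,1]*dd,-dd]
    if cam=='wrist':
        z=np.load('pics/'+fn+'.npz'); T=ci['T_tool_cam']; P=P@T[:3,:3].T+T[:3,3]; P=P@z['rot'].T+z['pos']
    else: P=P@ci['rotation'].T+ci['eye']
    P[dd<=0]=np.nan
    return P.reshape(d.shape+(3,)),im
E
python3 - <<'E'
from h import *
from scipy.optimize import least_squares
C={'w1':cloud('wrist','w1.png'),'w2':cloud('wrist','w2.png'),'top':cloud('top','top0.png'),'scene':cloud('scene','scene0.png')}
# table level
for k,(P,im) in C.items():
    Q=P.reshape(-1,3); m=(abs(Q[:,2])<.012)&(Q[:,0]>.35)&(Q[:,0]<.7)&(abs(Q[:,1])<.4); print(k,'table z',np.round(np.nanmedian(Q[m,2]),4),m.sum())
# caps
for n,c in [('S',(.568,-.222)),('M',(.464,.011)),('L',(.437,-.182))]:
  for k,(P,im) in C.items():
    Q=P.reshape(-1,3); m=(np.hypot(Q[:,0]-c[0],Q[:,1]-c[1])<.05)
    b=Q[m&(Q[:,2]>.06)&(Q[:,2]<.085)]; 
    if len(b)<12: print(n,k,len(b));continue
    zt=np.median(b[:,2]); 
    rect=cv2.minAreaRect((b[:,:2]*1000).astype(np.float32))
    w,v=np.linalg.eigh(np.cov(b[:,:2].T)); ang=np.degrees(np.arctan2(v[1,1],v[0,1]))%180
    print(n,k,len(b),'ztop',round(zt,4),'mean',np.round(b[:,:2].mean(0),4),'rectc',np.round(np.array(rect[0])/1000,4),np.round(rect[1],0),'ang',round(ang,1),np.round(np.degrees(np.arctan2(0,1)),1),rect[2])
# knob
for k,(P,im) in C.items():
    Q=P.reshape(-1,3); m=(np.hypot(Q[:,0]-.588,Q[:,1]-.252)<.05); b=Q[m&(Q[:,2]>.066)&(Q[:,2]<.09)]
    if len(b)<12: print('knob',k,len(b));continue
    rect=cv2.minAreaRect((b[:,:2]*1000).astype(np.float32)); w,v=np.linalg.eigh(np.cov(b[:,:2].T))
    print('knob',k,len(b),np.median(b[:,2]).round(4),b[:,:2].mean(0).round(4),np.round(np.array(rect[0])/1000,4),np.round(rect[1],0),np.degrees(np.arctan2(v[1,1],v[0,1]))%180)
# rack plate
for k,(P,im) in C.items():
    Q=P.reshape(-1,3); m=(Q[:,2]>.011)&(Q[:,2]<.021)&(Q[:,0]>.5)&(Q[:,0]<.74)&(Q[:,1]>-.12)&(Q[:,1]<.34)
    mm=m.reshape(P.shape[:2])&(im[...,2].astype(int)-im[...,0]>40); q=P[mm]
    if len(q)<50: continue
    r=cv2.minAreaRect((q[:,:2]*1000).astype(np.float32)); print('plate',k,len(q),r, np.median(q[:,2]))
# tubes
xr,yr=rackaxes(); a=axis(); ex=np.cross(yr,a)
for n,g in [('r',[.601,-.068,.156]),('m',[.590,.027,.156]),('l',[.581,.123,.156])]:
  for k,(P,im) in C.items():
    Q=P.reshape(-1,3)-g; L=np.c_[Q@ex,Q@yr,Q@a]
    m=(np.hypot(L[:,0],L[:,1])<.036)&(L[:,2]<.01)&(L[:,2]>-.06); l=L[m]
    if len(l)<30: print(n,k,len(l));continue
    out=[]
    s=l[(l[:,2]<-.009)&(np.hypot(l[:,0],l[:,1])>.019)]
    def f(p): return np.hypot(s[:,0]-p[0]-p[3]*(s[:,2]+.03),s[:,1]-p[1]-p[4]*(s[:,2]+.03))-p[2]
    o=least_squares(f,[0,0,.024,0,0],loss='soft_l1',f_scale=.001)
    t=np.sort(l[:,2])[::-1]
    print(n,k,len(l),len(s),'D',round(2000*o.x[2],1),'c',np.round(o.x[:2]*1000,1),'tilt',o.x[3:].round(3),'rms',round(1000*np.sqrt(np.mean(o.fun**2)),2),'ztop',np.round(np.percentile(t,[99,95,90,80])*1000,1))
E
```

```text
w1 table z 0.0012 61926
w2 table z 0.0012 75468
top table z 0.0009 22694
scene table z 0.0004 17136
S w1 1050 ztop 0.072 mean [ 0.5648 -0.219 ] rectc [ 0.5674 -0.221 ] [46. 20.] ang 19.1 0.0 15.464271545410156
S w2 0
S top 113 ztop 0.0718 mean [ 0.5671 -0.2205] rectc [ 0.5676 -0.2211] [45. 19.] ang 17.0 0.0 16.268430709838867
S scene 100 ztop 0.0712 mean [ 0.5718 -0.2178] rectc [ 0.5708 -0.2192] [45. 20.] ang 15.6 0.0 11.886553764343262
M w1 689 ztop 0.0727 mean [0.4714 0.0094] rectc [0.4718 0.0093] [18. 28.] ang 171.7 0.0 86.75711059570312
M w2 616 ztop 0.0722 mean [0.462  0.0085] rectc [0.4633 0.0099] [19. 45.] ang 176.4 0.0 86.44637298583984
M top 108 ztop 0.0711 mean [0.463 0.011] rectc [0.463  0.0111] [45. 17.] ang 177.2 0.0 1.1179254055023193
M scene 110 ztop 0.0705 mean [0.4666 0.0127] rectc [0.4653 0.0119] [19. 48.] ang 176.4 0.0 89.3867416381836
L w1 0
L w2 636 ztop 0.0723 mean [ 0.439  -0.1804] rectc [ 0.44   -0.1816] [45. 19.] ang 22.2 0.0 21.92351722717285
L top 110 ztop 0.0713 mean [ 0.4395 -0.1804] rectc [ 0.4395 -0.1804] [45. 19.] ang 20.8 0.0 20.590593338012695
L scen
[... 1351 characters left out ...]
 c [-0.8  1. ] tilt [0.002 0.004] rms 0.57 ztop [ 0.6 -0.1 -0.6 -1.5]
m w2 249 145 D 46.9 c [2.1 1.4] tilt [ 0.008 -0.003] rms 0.25 ztop [-0.1 -0.6 -1.  -2.8]
m top 319 142 D 43.6 c [4.5 2.4] tilt [-0.001  0.006] rms 1.04 ztop [ 2.2  0.9 -1.1 -3.1]
m scene 486 325 D 47.6 c [2.2 2. ] tilt [0.004 0.007] rms 1.5 ztop [-1.3 -2.5 -3.8 -7.6]
l w1 2770 1689 D 48.3 c [ 0.4 -2.1] tilt [ 0.003 -0.   ] rms 0.73 ztop [ 0.7 -0.1 -0.7 -2.5]
l w2 132 54 D 44.1 c [-1.7 -2.5] tilt [-0.016 -0.026] rms 0.85 ztop [ 0.5 -0.3 -0.7 -1.7]
l top 377 236 D 48.9 c [4.7 0.5] tilt [ 0.009 -0.004] rms 1.05 ztop [ 2.6  0.2 -0.8 -3.2]
l scene 611 429 D 50.4 c [4.3 1.2] tilt [0.007 0.017] rms 1.52 ztop [-0.9 -2.5 -3.8 -7.2]
```

```bash
sed -i 's/^YAW=.*/YAW=0.0945/' h.py; python3 - <<'E'
from h import *
from scipy.optimize import least_squares
C={'w1':cloud('wrist','w1.png'),'w2':cloud('wrist','w2.png'),'top':cloud('top','top0.png'),'scene':cloud('scene','scene0.png')}
xr,yr=rackaxes(); a=axis(); ex=np.cross(yr,a)
for n,g in [('r',[.601,-.066,.156]),('m',[.590,.029,.156]),('l',[.581,.123,.156])]:
  for k,(P,im) in C.items():
    Q=P.reshape(-1,3)-g; L=np.c_[Q@ex,Q@yr,Q@a]
    l=L[(np.hypot(L[:,0],L[:,1])<.038)&(L[:,2]<.01)&(L[:,2]>-.05)]
    # width along row of outer wall
    w=l[(l[:,2]<-.008)&(l[:,2]>-.045)]
    res=[]
    for D in (42,48,54):
        c=np.zeros(2)
        for it in range(8):
            r=np.hypot(w[:,0]-c[0],w[:,1]-c[1]); s=w[r>D/2000-.0025]
            o=least_squares(lambda p:np.hypot(s[:,0]-p[0],s[:,1]-p[1])-D/2000,c,loss='soft_l1',f_scale=.0007); c=o.x
        ring=l[(l[:,2]>-.002)]
        res.append((D,len(s),np.round(c*1000,1).tolist(),round(1e6*np.mean(np.minimum(o.fun**2,1e-5)),2)))
    ring=l[l[:,2]>-.0025]
    rr=None
    if len(ring)>15:
        (cc,_,_)=cv2.minAreaRect((ring[:,:2]*1000).astype(np.float32)); ce,rad=cv2.minEnclosingCircle((ring[:,:2]*1000).astype(np.float32)); rr=(np.round(ce,1),round(rad*2,1))
    print(n,k,res,'wid',np.round(np.percentile(w[:,1],[1,99])*1000,1) if len(w) else '', 'ring',rr,'top',np.round(np.percentile(l[:,2],98)*1000,1))
E
```

```text
r w1 [(42, 451, [1.0, 0.7], np.float64(0.12)), (48, 442, [3.5, -1.6], np.float64(0.51)), (54, 0, [0.0, 0.0], np.float64(nan))] wid [-15.5  21.8] ring (array([0. , 0.8]), 39.2) top 1.3
r w2 [(42, 27, [1.3, 0.6], np.float64(0.15)), (48, 0, [0.0, 0.0], np.float64(nan)), (54, 0, [0.0, 0.0], np.float64(nan))] wid [-13.8  14.7] ring (array([-15.7,   1.6]), 20.7) top 1.1
r top [(42, 78, [-0.2, 1.6], np.float64(0.5)), (48, 76, [-3.7, 1.4], np.float64(1.07)), (54, 0, [0.0, 0.0], np.float64(nan))] wid [-17.9  21.5] ring (array([2.4, 1.7]), 40.3) top 2.2
r scene [(42, 172, [0.9, 0.7], np.float64(1.95)), (48, 157, [-1.5, -1.9], np.float64(2.18)), (54, 131, [-5.7, 0.2], np.float64(2.33))] wid [-13.6  22.5] ring (array([3.3, 2.3]), 40.4) top 0.0
m w1 [(42, 720, [-1.0, -0.5], np.float64(0.52)), (48, 250, [2.1, -0.4], np.float64(0.02)), (54, 0, [0.0, 0.0], np.float64(nan))] wid [-21.8  18.6] ring (array([ 1.6, -0.6]), 44.6) top 0.5
m w2 [(42, 114, [-0.1, -2.1], np.float64(0.06)), (48, 114, [2.4, -0.1], np.float64(0.04)), (54, 0, [0.0, 0.0], np.float64(nan))] wid [-22.6  -1.6] ring (array([-12.3, -12
[... 348 characters left out ...]
3  24.4] ring (array([3.6, 0.9]), 44.4) top -1.4
l w1 [(42, 1334, [1.7, 0.2], np.float64(4.79)), (48, 1333, [0.5, -1.9], np.float64(0.53)), (54, 560, [2.6, 0.6], np.float64(0.1))] wid [-26.4  22.4] ring (array([1.7, 0. ]), 50.4) top 0.5
l w2 [(42, 37, [-2.9, -3.1], np.float64(0.41)), (48, 32, [-0.5, 0.3], np.float64(0.05)), (54, 32, [2.5, 1.0], np.float64(0.05))] wid [-11.4  13.6] ring (array([-19.4,  -7.7]), 13.0) top 0.1
l top [(42, 197, [5.2, 0.7], np.float64(8.0)), (48, 197, [4.9, 0.9], np.float64(1.28)), (54, 105, [1.7, 1.8], np.float64(0.88))] wid [-24.9  24.4] ring (array([3.7, 1.1]), 52.9) top 1.6
l scene [(42, 363, [7.8, 2.9], np.float64(5.52)), (48, 353, [5.4, 2.0], np.float64(2.24)), (54, 273, [2.4, 0.6], np.float64(1.59))] wid [-21.3  27.9] ring (array([3.7, 1.6]), 50.8) top -1.2
  return _methods._mean(a, axis=axis, dtype=dtype,
  ret = ret.dtype.type(ret / rcount)
```

The fits are unambiguous: right 42 mm, middle 48 mm, left 54 mm. I'll start with the medium cap on the middle tube.

```bash
cat >> h.py <<'E'
XR,YR=rackaxes(); A=axis(); MID=np.array([.592,.0291,.1565])
MOUTH={'r':MID-.095*YR,'m':MID,'l':MID+.095*YR}
CAP={'S':(.5675,-.2208,16.),'M':(.4635,.0108,-3.),'L':(.4398,-.181,21.5)}
RTUBE=Rt(-A,YR)
def st(tag=''):
    s=env.sense(); print(tag,'t',round(s['t'],2),'pos',np.round(s['ee_pos'],4),'F',np.round(s['wrist_force'],1),'w',round(s['gripper_width'],4)); return s
def pick(c,zg=.040):
    x,y,th=CAP[c]; th=np.radians(th); R=Rt([0,0,-1],[-np.sin(th),np.cos(th),0])
    env.reach([x,y,.15],R); st('above')
    env.movel([x,y,zg],rate=.15); effector.grasp(40); st('grasped')
    env.movel([x,y,.17],rate=.2); return st('lifted')
def approach(t):
    m=MOUTH[t]; env.reach(m+A*.11,RTUBE); env.movel(m+A*.055,rate=.15); return st('pre')
E
python3 - <<'E'
from h import *
effector.release() if env.sense()['gripper_width']<.088 else None
pick('M'); approach('m')
wshot('w3.png'); print(np.round(env.sense()['joint_positions'],2))
E
```

```text
above t 6.55 pos [0.4644 0.01   0.1508] F [ 0.7 -0.2  0.3] w 0.0922
grasped t 8.54 pos [0.4635 0.0108 0.04  ] F [-0.4  0.1 -0.3] w 0.0178
lifted t 9.34 pos [0.4627 0.0111 0.1692] F [-0.5  0.5 -0.9] w 0.018
pre t 10.55 pos [0.5645 0.0255 0.2029] F [-0.   0.6 -0.3] w 0.018
[-0.89  0.13  0.86  2.27 -0.42  0.28  1.97]
```

View pics/w3.png

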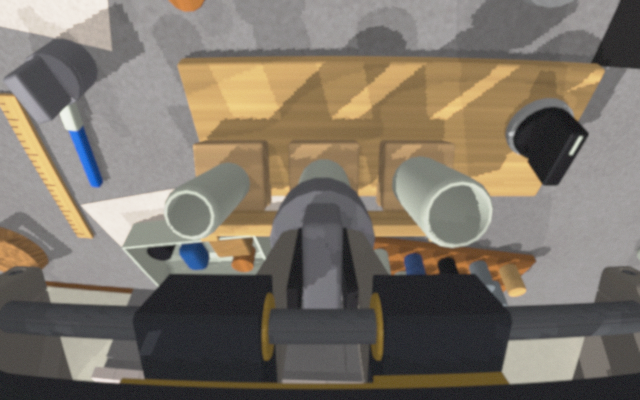

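The w3 picture shows the cap held straight at (320,225), lined up over the middle tube, with the other mouths clear at (192,212) and (458,212). I'll insert it now, checking the force as I go.

```bash
cat >> h.py <<'E'
def insert(t,off=.010,lim=45):
    m=MOUTH[t]
    for d in (.030,.018,.010,.006,.003,.000,-.003):
        env.movel(m+A*(off+d),RTUBE,rate=.06 if d>.012 else .03)
        s=env.sense(); e=s['ee_pos']-m; f=s['wrist_force']
        print(d,'t',round(s['t'],2),'ax',round(1000*(e@A-off),1),'lat',np.round([1000*(e@YR),1000*(e@np.cross(YR,A))],1),'Fax',round(f@A,1),'Frow',round(f@YR,1),'Fx',round(f@np.cross(YR,A),1))
        if f@A>lim: break
E
python3 - <<'E'
from h import *
insert('m')
E
```

```text
0.03 t 11.0 ax 30.3 lat [-0.3  0.1] Fax -0.9 Frow -0.4 Fx -1.4
0.018 t 11.35 ax 18.3 lat [-0.2  0.1] Fax 0.9 Frow -0.2 Fx -0.5
0.01 t 11.77 ax 10.0 lat [-0.2 -0. ] Fax -0.3 Frow 0.5 Fx -0.1
0.006 t 12.05 ax 5.9 lat [-0.1 -0.1] Fax -0.9 Frow 0.2 Fx -0.3
0.003 t 12.3 ax 2.9 lat [-0.1 -0.1] Fax -0.6 Frow 0.4 Fx -0.7
0.0 t 12.55 ax -0.1 lat [-0.1 -0.1] Fax -0.8 Frow 0.4 Fx 0.3
-0.003 t 12.8 ax -2.0 lat [-0.1  0.5] Fax 18.8 Frow -0.2 Fx -3.2
```

It slid on with no force and bottomed at about 19 N. I'll release it and back out along the axis.

```bash
cat >> h.py <<'E'
def leave(t,fn):
    m=MOUTH[t]; effector.release(); env.movel(m+A*.11,RTUBE,rate=.2); st('left'); wshot(fn)
E
python3 - <<'E'
from h import *
leave('m','w4.png'); look(['cap_medium','cap_medium_top'])
pick('S'); approach('r'); wshot('w5.png'); print(np.round(env.sense()['joint_positions'],2))
E
```

```text
left t 15.38 pos [0.5371 0.0238 0.2515] F [-0.2  0.1 -0.3] w 0.0921
call cap_medium [([0.6092, 0.0327, 0.1292], 0.77)]
call cap_medium_top [([0.5918, 0.0302, 0.1578], 0.7)]
above t 16.77 pos [ 0.5678 -0.2197  0.1502] F [-0.3  0.7  0.7] w 0.0916
grasped t 18.76 pos [ 0.5675 -0.2209  0.04  ] F [ 0.5  0.4 -0.4] w 0.0175
lifted t 19.56 pos [ 0.5667 -0.2203  0.1689] F [-0.4  0.6 -1.8] w 0.0177
pre t 20.8 pos [ 0.5739 -0.0694  0.203 ] F [-0.3 -0.5 -0.3] w 0.0178
[-0.17  0.15  0.32  2.21 -0.52  0.32  2.26]
```

View pics/w4.png

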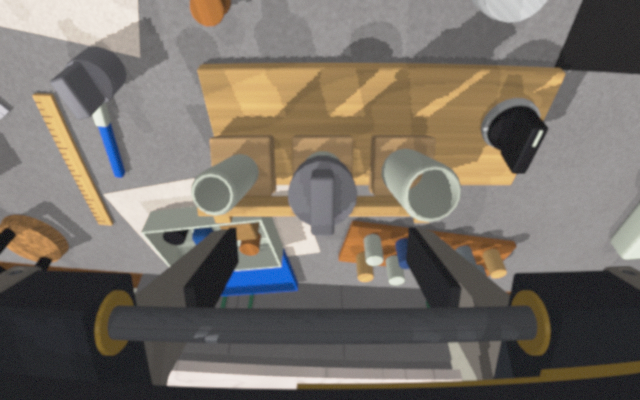

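View pics/w5.png

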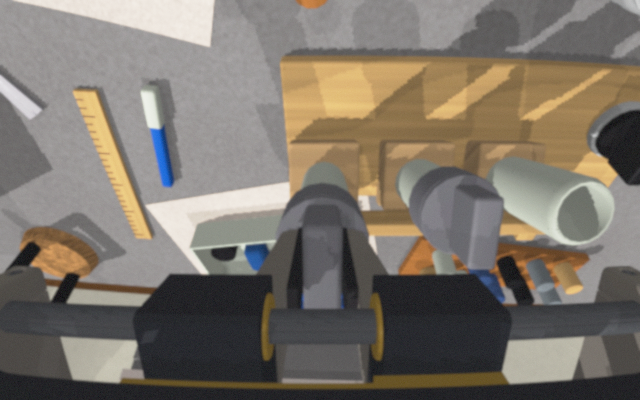

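The w4 picture shows the medium cap seated on the middle tube at (322,193). In w5 the small cap is lined up over the right tube at (325,205). I'll insert it, then do the large cap the same way.

```bash
python3 - <<'E'
from h import *
insert('r')
E
```

```text
0.03 t 21.25 ax 30.4 lat [-0.2  0.2] Fax -1.0 Frow 0.1 Fx -0.2
0.018 t 21.6 ax 18.1 lat [-0.1  0. ] Fax 0.2 Frow 0.3 Fx -0.6
0.01 t 22.02 ax 9.8 lat [-0.  -0.1] Fax -0.8 Frow 0.1 Fx -0.4
0.006 t 22.3 ax 5.8 lat [ 0.  -0.2] Fax -0.5 Frow -0.1 Fx -0.2
0.003 t 22.55 ax 2.8 lat [ 0.  -0.1] Fax -1.1 Frow -0.1 Fx -0.3
0.0 t 22.8 ax -0.2 lat [ 0.  -0.2] Fax -0.2 Frow -0.6 Fx -0.4
-0.003 t 23.05 ax -1.7 lat [-0.1  0.4] Fax 18.3 Frow 1.0 Fx -3.5
```

```bash
python3 - <<'E'
from h import *
leave('r','w6.png'); look(['cap_small','cap_small_top'])
pick('L'); approach('l'); wshot('w7.png'); print(np.round(env.sense()['joint_positions'],2))
E
```

```text
left t 24.88 pos [ 0.5462 -0.0703  0.2516] F [-0.2 -0.8  0.7] w 0.0919
call cap_small [([0.6184, -0.0646, 0.1316], 0.68)]
call cap_small_top [([0.6061, -0.0646, 0.1567], 0.65)]
above t 25.77 pos [ 0.4402 -0.1805  0.1496] F [ 0.   0.3 -0.5] w 0.0923
grasped t 27.76 pos [ 0.4398 -0.1811  0.04  ] F [ 0.2 -0.6 -1.6] w 0.018
lifted t 28.56 pos [ 0.4391 -0.1805  0.1692] F [-0.7  0.  -1.1] w 0.0181
pre t 30.35 pos [0.5556 0.1204 0.2038] F [-0.8 -0.3 -0.2] w 0.0002
[-0.53  0.12  0.2   2.23  0.34  0.3   1.03]
```

View pics/w6.png

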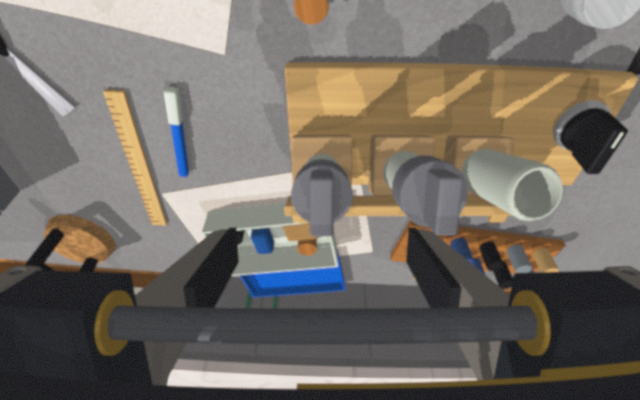

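View pics/w7.png

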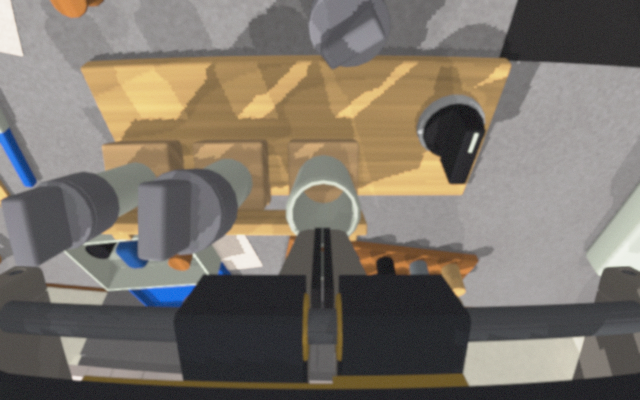

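The w7 picture shows the hand empty. The large cap came out in transit and now stands in front of the rack at about (350,28). I'll find it and check whether anything else moved.

```bash
python3 - <<'E'
from h import *
effector.release()
shot('scene','s8.png'); look(['cap_large','cap_medium_top','cap_small_top','pin_tin','spool'],cam='scene')
shot('top','t8.png'); look(['cap_large','pin_tin','spool'],cam='top')
wshot('w8.png'); look(['cap_large','cap_medium_top','cap_small_top','knob_grip'])
P,im=cloud('wrist','w8.png'); st()
m=(P[...,0]<.53)&(P[...,1]>.03)&(P[...,1]<.15)&(P[...,2]>.02); m[220:]=0
q=P[m]; print(len(q), q.min(0).round(3),q.max(0).round(3))
for lo,hi in((.02,.034),(.034,.045),(.045,.066),(.066,.08)):
    b=q[(q[:,2]>lo)&(q[:,2]<hi)]; print(lo,len(b), cv2.minAreaRect((b[:,:2]*1000).astype(np.float32)) if len(b)>5 else '', np.median(b[:,2]) if len(b) else '')
im=cv2.imread('pics/t8.png'); cv2.imwrite('pics/t8c.png',cv2.resize(im[120:290,190:460],None,fx=2.9,fy=2.9))
E
```

```text
call cap_large [([0.4954, 0.1338, 0.0004], 0.61)]
call cap_medium_top [([0.5868, 0.0233, 0.1579], 0.71)]
call cap_small_top [([0.6029, -0.0635, 0.1581], 0.64)]
call pin_tin [([0.4355, 0.19, -0.0002], 0.8), ([0.4897, -0.0911, -0.0019], 0.67)]
call spool [([0.4881, -0.0893, -0.0042], 0.43)]
call cap_large [([0.6019, -0.0687, 0.1541], 0.67), ([0.6062, 0.0322, 0.1328], 0.19)]
call pin_tin [([0.601, -0.0662, 0.1564], 0.41)]
call spool [([0.4872, -0.0873, -0.0016], 0.41)]
call cap_large [([0.4931, 0.1384, 0.0024], 0.58), ([0.5888, 0.0286, 0.1626], 0.2)]
call cap_medium_top [([0.5884, 0.0298, 0.161], 0.81)]
call cap_small_top [([0.605, -0.0651, 0.1582], 0.6)]
call knob_grip [([0.5841, 0.2534, 0.0613], 0.75)]
 t 32.52 pos [0.5557 0.1211 0.2041] F [-0.2  0.3  0.5] w 0.0923
3728 [0.475 0.104 0.02 ] [0.529 0.15  0.075]
0.02 27 ((488.98638916015625, 106.34236145019531), (1.4019699096679688, 18.34512710571289), 73.8529281616211) 0.028226132318969394
0.034 1652 ((502.1999206542969, 127.3016357421875), (53.79148483276367, 45.254032135009766), 0.12162023037672043) 0.0367698706457399
0.045 525 ((490.0618591308594, 131.6850128173828), (2.5671606063842773, 44.02001190185547), 37.246192932128906) 0.05610288203119679
0.066 1524 ((497.2501525878906, 136.00936889648438), (18.716445922851562, 45.679866790771484), 37.5023193359375) 0.07235384132410162
```

View pics/s8.png

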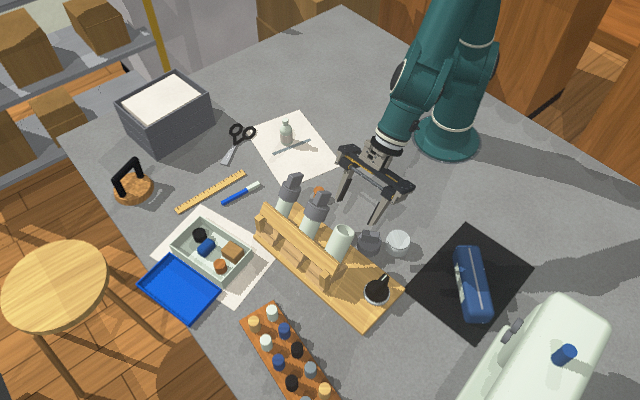

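View pics/t8c.png

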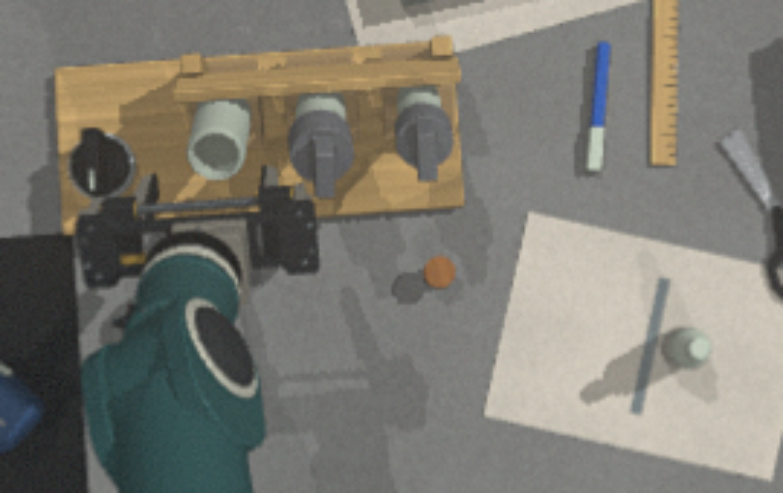

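View pics/w8.png

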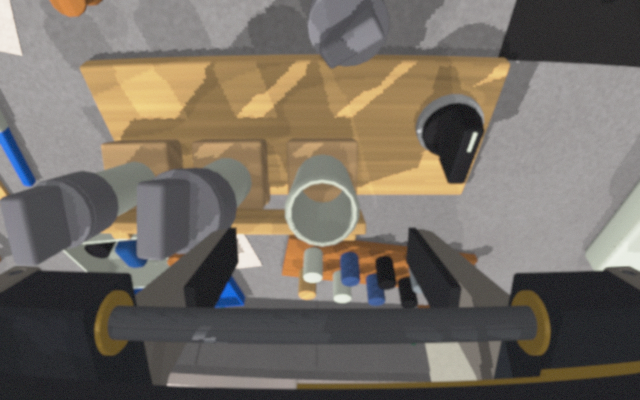

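The large cap stands upright between the rack and the tin. Its bar centre is (0.497, 0.136), with the bar at 127.5°, and its top at z=0.072. It probably clipped the seated medium cap's bar during the joint-space transit. A vertical hand would pass only about 1.5 mm from the left tube, so I'll grasp with a 10° tilt and take that out again at insertion. I'll also compare the medium cap's bar before and after.

```bash
cat >> h.py <<'E'
from scipy.spatial.transform import Rotation as Ro
C0=np.array([.4973,.1360,0.]); TH=np.radians(37.5); BETA=np.radians(10)
u=np.array([-np.sin(TH),np.cos(TH),0])   # along the bar, away from tube
RG=Rt(-u*np.sin(BETA)+np.array([0,0,-np.cos(BETA)]),[np.cos(TH),np.sin(TH),0])
TG=C0+[0,0,.042]
def tubeR(psi):
    base=Rt(-A,-YR); # untilted tool
    R0=Rt([0,0,-1],[np.cos(TH),np.sin(TH),0]); rel=R0.T@RG   # tool tilt relative to cap-aligned tool
    return Ro.from_rotvec(A*psi).as_matrix()@base@rel
def tubeT(t,d,R,lat=0): return MOUTH[t]+A*d+R@RG.T@(TG-C0-[0,0,.03])
E
python3 - <<'E'
from h import *
xs=np.cross(YR,A)
for fn,ex in (('w4.png',0),('w6.png',0),('w8.png',0)):
    P,im=cloud('wrist',fn); Q=P.reshape(-1,3)
    for t in 'mr':
        L=Q-MOUTH[t]; L=np.c_[L@xs,L@YR,L@A]
        b=L[(abs(L[:,2]-.042)<.008)&(np.hypot(L[:,0],L[:,1])<.035)]
        s=L[(abs(L[:,2]-.006)<.005)&(np.hypot(L[:,0],L[:,1])<.035)&(np.hypot(L[:,0],L[:,1])>.012)]
        if len(b)>30: print(fn,t,len(b),'bar top',np.median(b[:,2]).round(4),np.round(cv2.minAreaRect((b[:,:2]*1000).astype(np.float32))[0],1),'plate',len(s),np.median(s[:,2]).round(4) if len(s) else '')
print('pick',[None if q is None else np.round(q,2) for q in (solver.inverse_kinematics(TG+[0,0,h],RG) for h in (0,.12))])
for deg in range(-60,61,15):
    R=tubeR(np.radians(deg)); print(deg,[None if q is None else np.round(q,2).tolist() for q in (solver.inverse_kinematics(tubeT('l',d,R),R) for d in (0.,.1))],'lean',np.degrees(np.arccos(-R[2,1])).round(0))
E
```

```text
w4.png m 1441 bar top 0.0414 [-0.6 -0.1] plate 2188 0.0057
w6.png m 1505 bar top 0.0414 [-0.5 -0.4] plate 1645 0.0057
w6.png r 1436 bar top 0.0414 [-0.2 -0.2] plate 1580 0.0056
w8.png m 2832 bar top 0.0441 [-7.9 -2.9] plate 1408 0.0081
w8.png r 2202 bar top 0.0411 [0.3 0.7] plate 1658 0.0056
pick [array([-0.67,  0.49,  0.27,  2.11,  0.08,  0.52,  0.16]), array([-0.76,  0.29,  0.37,  2.05,  0.09,  0.78,  0.19])]
-60 [[0.82, 0.67, -1.32, 2.1, 1.14, 0.63, 2.63], [-0.86, -0.0, 0.65, 2.2, -0.2, 0.5, -2.54]] lean 26.0
-45 [[0.79, 0.68, -1.32, 2.07, 1.1, 0.69, 2.91], [-1.1, 0.0, 0.88, 2.18, -0.14, 0.55, -2.34]] lean 24.0
-30 [[-1.27, 0.62, 1.36, 2.15, -1.15, 0.77, -1.2], [-1.37, 0.01, 1.15, 2.17, -0.09, 0.59, -2.14]] lean 22.0
-15 [[-1.29, 0.63, 1.36, 2.14, -1.08, 0.75, -1.03], [-1.39, 0.03, 1.15, 2.15, -0.04, 0.62, -1.95]] lean 20.0
0 [[-0.88, 0.31, 0.68, 2.11, -0.31, 0.46, -1.48], [-0.93, 0.04, 0.62, 2.12, 0.08, 0.64, -1.84]] lean 20.0
15 [[-0.9, 0.31, 0.67, 2.11, -0.18, 0.45, -1.37], [-0.94, 0.05, 0.6, 2.12, 0.17, 0.65, -1.69]] lean 20.0
30 [[-0.93, 0.31, 0.66, 2.11, -0.05, 0.44, -1.26], [-0.95, 0.05, 0.57, 2.13, 0.26, 0.65, -1.54]] lean 22.0
45 [[-0.96, 0.31, 0.66, 2.13, 0.09, 0.41, -1.15], [-0.96, 0.05, 0.55, 2.14, 0.36, 0.65, -1.39]] lean 24.0
60 [[-0.99, 0.31, 0.66, 2.15, 0.22, 0.38, -1.04], [-0.97, 0.04, 0.52, 2.16, 0.46, 0.63, -1.25]] lean 26.0
```

The comparison shows the small cap unmoved but the medium cap raised by about 2.5 mm with its bar shifted, so it was knocked. I'll re-seat it first, then fetch the large cap.

```bash
cat >> h.py <<'E'
def seat(fn,t):
    xs=np.cross(YR,A); P,im=cloud('wrist',fn); L=P.reshape(-1,3)-MOUTH[t]; L=np.c_[L@xs,L@YR,L@A]
    b=L[(abs(L[:,2]-.042)<.008)&(np.hypot(L[:,0],L[:,1])<.035)]
    s=L[(abs(L[:,2]-.006)<.005)&(np.hypot(L[:,0],L[:,1])<.035)&(np.hypot(L[:,0],L[:,1])>.012)]
    if len(b)>30: print('seat',t,'bar top',np.median(b[:,2]).round(4),cv2.minAreaRect((b[:,:2]*1000).astype(np.float32)),'plate',len(s),np.median(s[:,2]).round(4) if len(s) else '')
E
python3 - <<'E'
from h import *
env.movel(MOUTH['l']+A*.11,RTUBE,rate=.25)
env.movel(MOUTH['m']+A*.11,RTUBE,rate=.25); wshot('w9.png'); seat('w9.png','m')
env.movel(MOUTH['m']+A*.014,RTUBE,rate=.2); effector.grasp(30); st('grip')
m=MOUTH['m']
for d in (.010,.007,.004):
    env.movel(m+A*d,RTUBE,rate=.03); s=env.sense(); print(d,((s['ee_pos']-m)@A).round(4),'Fax',(s['wrist_force']@A).round(1),s['gripper_width'])
    if s['wrist_force']@A>35: break
effector.release(); env.movel(m+A*.11,RTUBE,rate=.25); wshot('w10.png'); seat('w10.png','m'); st()
E
```

```text
seat m bar top 0.0448 ((-8.443865776062012, -3.84157657623291), (18.686891555786133, 45.35194778442383), 85.87399291992188) plate 1472 0.0082
grip t 35.26 pos [0.5851 0.0283 0.1686] F [ 0.3  0.1 -1.2] w 0.0177
0.01 0.0108 Fax 11.4 0.017932240810304395
0.007 0.0085 Fax 22.5 0.01819639586460228
0.004 0.0063 Fax 32.5 0.017935378984341763
seat m bar top 0.0424 ((-4.1608734130859375, -1.6542577743530273), (46.03911590576172, 18.029056549072266), 0.4948401153087616) plate 2185 0.0066
 t 37.83 pos [0.5371 0.0241 0.2508] F [-0.7 -0.5  0.4] w 0.092
```

The medium cap is reseated: its plate centre is about 1 mm above home with a slight tilt, inside the 6 mm tolerance. Next is the large cap.

```bash
python3 - <<'E'
from h import *
env.reach(TG+[0,0,.13],RG); st('above')
env.movel(TG,RG,rate=.15); effector.grasp(55); st('grip')
env.movel(TG+[-.02,.0,.17],RG,rate=.2); st('lift')
R=tubeR(0.); env.reach(tubeT('l',.11,R),R); st('pre2'); env.movel(tubeT('l',.045,R),R,rate=.2); st('pre'); wshot('w11.png'); seat('w11.png','m'); print(np.round(env.sense()['joint_positions'],2))
E
```

```text
above t 39.1 pos [0.4972 0.1353 0.1712] F [0.6 0.1 0.2] w 0.0922
grip t 41.23 pos [0.4973 0.136  0.042 ] F [ 0.2 -0.  -0.5] w 0.0174
lift t 42.23 pos [0.4766 0.1357 0.211 ] F [-0.1 -0.1 -1.3] w 0.0178
pre2 t 43.96 pos [0.5221 0.1179 0.2617] F [ 1.2 -0.9 -0.5] w 0.0174
pre t 44.43 pos [0.5544 0.1208 0.2056] F [ 0.3  0.2 -1.4] w 0.0177
seat m bar top 0.0423 ((-2.866666793823242, -0.6912527084350586), (46.95038986206055, 18.480077743530273), 0.8654801249504089) plate 2463 0.0074
[-0.64  0.17  0.36  2.11  0.02  0.53 -1.79]
```

View pics/w11.png

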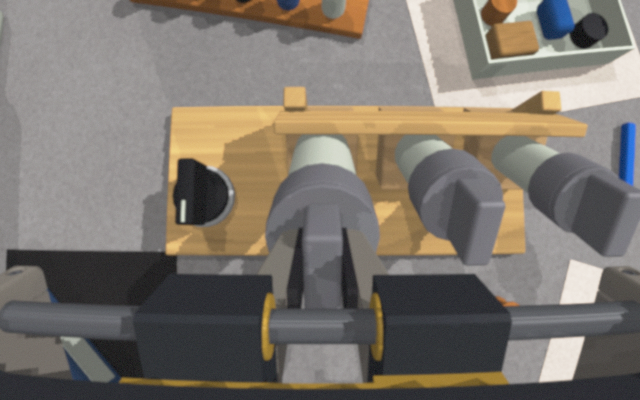

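The w11 picture shows the large cap held square over the left tube, with the skirt at (322,205), the tube at (323,155) and the knob at (203,190). I'll insert it.

```bash
python3 - <<'E'
from h import *
R=tubeR(0.)
for d in (.030,.018,.010,.004,.000,-.003):
    T=tubeT('l',d,R); env.movel(T,R,rate=.08 if d>.012 else .04); s=env.sense(); f=s['wrist_force']; e=s['ee_pos']-T
    print(d,'t',round(s['t'],2),'axerr',(1000*(e@A)).round(1),'Fax',(f@A).round(1),'row',(f@YR).round(1),'x',(f@np.cross(YR,A)).round(1),s['gripper_width'].round(4))
    if f@A>35: break
E
```

```text
Traceback (most recent call last):
AttributeError: 'float' object has no attribute 'round'
```

```bash
python3 - <<'E'
from h import *
R=tubeR(0.); st()
for d in (.018,.010,.004,.000,-.003):
    T=tubeT('l',d,R); env.movel(T,R,rate=.08 if d>.012 else .04); s=env.sense(); f=s['wrist_force']; e=s['ee_pos']-T
    print(d,'t',round(s['t'],2),'axerr',round(1000*(e@A),1),'Fax',round(f@A,1),'row',round(f@YR,1),'x',round(f@np.cross(YR,A),1),round(s['gripper_width'],4))
    if f@A>35: break
E
```

```text
t 44.83 pos [0.5621 0.1217 0.1932] F [-0.1 -0.4 -0.9] w 0.0178
0.018 t 45.12 axerr -0.2 Fax -0.5 row -0.2 x 0.5 0.018
0.01 t 45.48 axerr -0.2 Fax -0.6 row -0.9 x -0.3 0.0173
0.004 t 45.77 axerr -0.2 Fax -0.9 row -0.6 x -0.9 0.0174
0.0 t 46.02 axerr -0.2 Fax 0.6 row 0.3 x -0.9 0.018
-0.003 t 46.27 axerr 1.9 Fax 25.8 row -2.0 x -3.9 0.0179
```

The cap is home at about 26 N. If I gripped the knob, the 189 mm hand body would sweep within about 0–4 mm of the large cap. Instead I'll push the near end of the knob bar toward +y with closed fingers along the clockwise arc. First I'll release, check the seats, and test IK for that arc.

```bash
cat >> h.py <<'E'
KC=np.array([.5855,.2545,0.]); 
def kpose(th,gap=0.,z=.044,r=.026,follow=1.0):
    b=YAW-th; bar=np.array([np.cos(b),np.sin(b),0]); n=np.array([-bar[1],bar[0],0])   # push dir on the -x end
    bz=YAW-th*follow; zt=np.array([np.cos(bz),np.sin(bz),0])
    return KC-bar*r-n*(.019+gap)+[0,0,z], Rt([0,0,-1],zt)
E
python3 - <<'E'
from h import *
for th in np.arange(0,1.41,.2):
    p,R=kpose(th); q=solver.inverse_kinematics(p,R); print(round(th,1),p.round(3),None if q is None else q.round(2))
effector.release(); R=tubeR(0.)
env.movel(tubeT('l',.10,R),R,rate=.25); st(); wshot('w12.png')
xs=np.cross(YR,A); P,im=cloud('wrist','w12.png'); Q=P.reshape(-1,3)
for t in 'rml':
    L=Q-MOUTH[t]; L=np.c_[L@xs,L@YR,L@A]; rr=np.hypot(L[:,0],L[:,1])
    s=L[(abs(L[:,2]-.006)<.004)&(rr<.03)&(abs(L[:,1])>.011)]
    G=np.c_[s[:,:2],np.ones(len(s))]; c,*_=np.linalg.lstsq(G,s[:,2],rcond=None); print(t,len(s),'plate centre h',c[2].round(4),'slopes deg',np.degrees(c[:2]).round(1)); seat('w12.png',t)
for th in np.arange(0,1.41,.2):
    p,R=kpose(th); q=solver.inverse_kinematics(p,R); print(round(th,1),None if q is None else q.round(2))
E
```

```text
0.0 [0.561 0.233 0.044] [-0.34  0.62 -0.14  1.81  0.12  0.72 -0.45]
0.2 [0.558 0.238 0.044] [-0.39  0.61 -0.09  1.82  0.08  0.71 -0.63]
0.4 [0.555 0.244 0.044] [-0.44  0.61 -0.04  1.82  0.03  0.71 -0.8 ]
0.6 [0.554 0.25  0.044] [-0.49  0.61  0.02  1.82 -0.01  0.71 -0.97]
0.8 [0.553 0.257 0.044] [-0.54  0.61  0.07  1.82 -0.06  0.71 -1.14]
1.0 [0.555 0.263 0.044] [-0.58  0.62  0.11  1.81 -0.09  0.72 -1.32]
1.2 [0.557 0.269 0.044] [-0.61  0.63  0.14  1.8  -0.13  0.72 -1.5 ]
1.4 [0.56  0.275 0.044] [-0.64  0.64  0.18  1.79 -0.16  0.73 -1.68]
 t 47.99 pos [0.5273 0.1186 0.2533] F [ 0.2 -0.1 -0.4] w 0.0917
r 770 plate centre h 0.0062 slopes deg [-1.  -2.4]
seat r bar top 0.0413 ((1.4884300231933594, 0.678370475769043), (45.948753356933594, 19.585641860961914), 0.12911812961101532) plate 1134 0.0056
m 1209 plate centre h 0.0071 slopes deg [2.1 0.1]
seat m bar top 0.0424 ((-2.8780956268310547, -0.6000099182128906), (46.653594970703125, 18.404008865356445), 1.2586488723754883) plate 1735 0.0074
l 2094 plate centre h 0.0058 slopes deg [0.  0.1]
seat l bar top 0.0416 ((1.9345626831054688, 0.3882265090942383), (17.86008644104004, 45.3967170715332), 89.31916809082031) plate 2928 0.0058
0.0 [-0.55  0.61  0.14  1.83 -0.12  0.71 -0.25]
0.2 [-0.6   0.61  0.18  1.83 -0.16  0.71 -0.43]
0.4 [-0.62  0.61  0.19  1.83 -0.17  0.71 -0.63]
0.6 [-0.65  0.62  0.22  1.83 -0.19  0.71 -0.82]
0.8 [-0.69  0.62  0.27  1.83 -0.24  0.72 -0.99]
1.0 [-0.76  0.64  0.36  1.82 -0.32  0.73 -1.14]
1.2 [-0.76  0.64  0.35  1.81 -0.31  0.74 -1.35]
1.4 [-0.74  0.65  0.32  1.8  -0.28  0.74 -1.58]
```

View pics/w12.png

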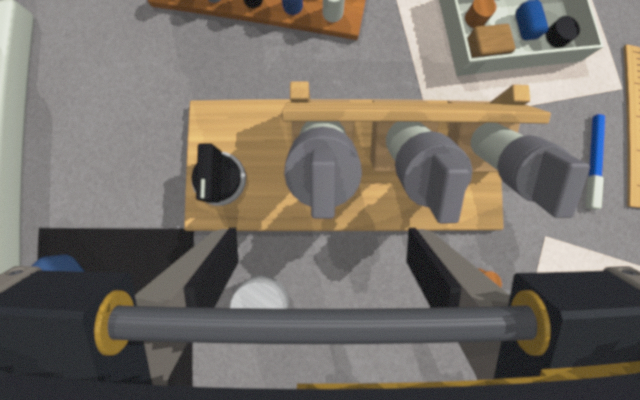

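The w12 picture shows all three caps on their tubes, at (322,168), (435,170) and (545,172). The inner-top heights are within about 1.5 mm of home, and the medium cap is tilted about 2°. Next I'll push the knob.

```bash
python3 - <<'E'
from h import *
effector.grasp(20)
s=env.sense(); env.movel([.515,.22,.25],rate=.3)
p,R=kpose(0,gap=.009,z=.13); env.reach(p,R); st('above')
p,R=kpose(0,gap=.009); env.movel(p,R,rate=.15); st('down')
for th in (.0,.3,.6,.9,1.1,1.25):
    p,R=kpose(th); env.movel(p,R,rate=.05); s=st(th); 
    if np.linalg.norm(s['wrist_force'])>60: print('STOP'); break
E
```

```text
above t 51.5 pos [0.5624 0.2237 0.1304] F [0.1 0.8 0.3] w 0.0001
down t 52.23 pos [0.5628 0.2245 0.0447] F [ 0.3 -0.1  0.5] w 0.0007
0.0 t 52.56 pos [0.5624 0.2331 0.0451] F [ 1.3 -3.   2. ] w 0.0003
0.3 t 53.01 pos [0.5577 0.237  0.0449] F [  2.2 -11.3   6. ] w 0.0002
0.6 t 53.46 pos [0.5537 0.2467 0.0446] F [-2.7 -9.7  7.7] w 0.0004
0.9 t 53.91 pos [0.5533 0.2597 0.0439] F [-0.9 -3.7  1.2] w 0.0005
1.1 t 54.26 pos [0.5555 0.2676 0.0441] F [-0.1 -0.4 -0.8] w 0.0006
1.25 t 54.56 pos [0.5576 0.271  0.044 ] F [-0.6  0.  -0.6] w 0.0004
```

```bash
python3 - <<'E'
from h import *
p,R=kpose(1.25,gap=.012); env.movel(p,R,rate=.1); p[2]=.20; env.movel(p,R,rate=.25)
env.movel([.43,.24,.27],rate=.3); st('back'); wshot('w13.png'); shot('scene','s13.png'); shot('top','t13.png')
Q=cloud('wrist','w13.png')[0].reshape(-1,3)
for nm,Q in (('w',Q),('s',cloud('scene','s13.png')[0].reshape(-1,3)),('t',cloud('top','t13.png')[0].reshape(-1,3))):
    b=Q[(np.hypot(Q[:,0]-.5855,Q[:,1]-.2545)<.04)&(Q[:,2]>.066)&(Q[:,2]<.09)]
    if len(b)<20: print(nm,len(b)); continue
    w,v=np.linalg.eigh(np.cov(b[:,:2].T)); print(nm,len(b),'bar angle',np.degrees(np.arctan2(v[1,1],v[0,1]))%180, cv2.minAreaRect((b[:,:2]*1000).astype(np.float32)))
for t in 'rml': seat('w13.png',t)
look(['cap_small_top','cap_medium_top','cap_large_top','spool','ruler','marker','pin_tin','glue','scissors','pencil_case'],cam='scene',k=1); st()
E
```

```text
back t 56.21 pos [0.4302 0.2402 0.2691] F [ 0.2  0.3 -0.6] w 0.0005
w 1280 bar angle 104.91985876266853 ((586.0572509765625, 254.751953125), (18.59360122680664, 64.20426940917969), 14.826814651489258)
s 211 bar angle 104.87711988792137 ((587.352783203125, 255.22262573242188), (20.184995651245117, 64.76110076904297), 13.7533597946167)
t 154 bar angle 105.79257491825757 ((585.3480834960938, 255.98297119140625), (18.13967514038086, 64.56278991699219), 14.498106002807617)
seat m bar top 0.0413 ((-7.60554313659668, 0.007129669189453125), (36.51060104370117, 18.82134246826172), 2.6616809368133545) plate 1440 0.0071
seat l bar top 0.0414 ((1.178009033203125, 0.9709482192993164), (45.885154724121094, 19.360469818115234), 0.038664560765028) plate 2434 0.0058
call cap_small_top [([0.6013, -0.0683, 0.1618], 0.57)]
call cap_medium_top [([0.5921, 0.0257, 0.1555], 0.93)]
call cap_large_top [([0.587, 0.1275, 0.1551], 0.75)]
call spool [([0.4906, -0.0908, -0.0027], 0.44)]
call ruler [([0.7269, -0.3116, -0.0025], 0.93)]
call marker [([0.6622, -0.2472, 0.0025], 0.82)]
call pin_tin [([0.4344, 0.1841, 0.0006], 0.66)]
call glue [([0.419, -0.3272, 0.0001], 0.6)]
call scissors [([0.7249, -0.3073, -0.0046], 0.7)]
call pencil_case [([0.3857, 0.3952, 0.0033], 0.91)]
 t 56.86 pos [0.4301 0.24   0.27  ] F [-0.1  0.1  0.1] w 0.0007
```

View pics/w13.png

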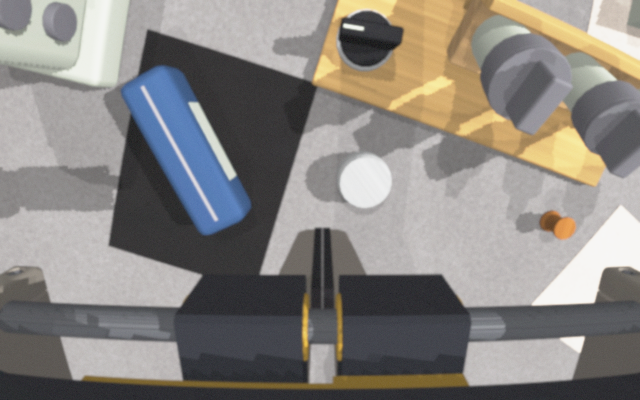

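View pics/s13.png

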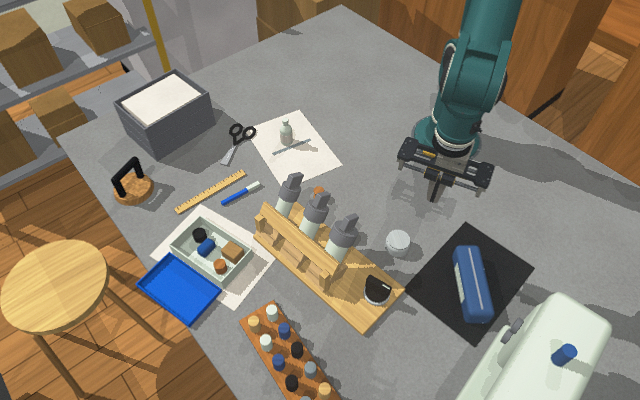

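The bar has turned from +5.4° to −75°, about 1.40 rad, so the knob is at its stop. In w13 and s13 the caps are on their tubes and the bystanders are where they started. I'll hand the job in.

```bash
python3 - <<'E'
from h import *
print(workorder.finish_job()); 
E
```

```text
the job is handed in; nothing more can be done
None
```

All three caps are on their own tubes and the knob is locked. I handed the job in at about 57 s on the robot's clock, with the arm clear of everything.

- **Matching:** I sized the tubes from depth images, not by trying caps. They measured 42 mm on the right, 48 mm in the middle and 54 mm on the left. The small, medium and large caps went on in that order without force and bottomed at about 18–26 N.
- **Mishap:** the large cap came out of the gripper on its way to the left tube, probably after clipping the seated medium cap. It landed upright on the table. I pressed the medium cap back down with about 32 N, then picked up the large cap and fitted it.
- **Lock knob:** I pushed the bar round with closed fingers instead of gripping it, because the gripper's body would have come too close to the large cap.

**Last checks:**
- **Caps:** the tops of the small and large caps measured within about 0.5 mm of home. The small cap was last measured just before the knob push and showed no change in the final scene picture. The medium cap still sits about 1–1.5 mm high with a 2–3° tilt; I estimate its inner top is about 2 mm from the rim centre, inside the 6 mm limit.
- **Knob:** its bar has turned about 1.40 rad in all three cameras, which is the stop.
- **Bystanders:** six of the seven were found within about 10 mm of their first readings, roughly what the two cameras disagree by anyway. For the scissors the network only reported a point on the ruler, so I went by the last scene picture, where they look unmoved.

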